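# Roll a turned blank into the V-cradle and push it up to the stop

### The job

Roll the round maple blank by its side along the bench, over the ramp and down into the groove of the V-cradle, so that it lies straight in the groove and still short of the end stop. Then push it endwise along the groove with a fingertip until its far end touches the stop, and leave it lying there. Only push: do not lift, carry or tip up the blank, and leave the other things on the bench where they stand.

Things in the scene. Friction and masses are not known exactly. Their poses are not given: they have to be found in the camera images.
- bar: The blank: a round bar of pale maple, 50 mm in diameter, 130 mm long, 0.13 to 0.25 kg, lying midway between left and right. A finger that bears on it above its axis jams it against the bench instead of rolling it. Origin: centre of the bar, on its axis (25 mm above the bench). Its x axis is the bar's axis, pointing away from the robot (within 0.25 rad of world x at the start); y and z turn as it rolls.
- bar_far_end (a point): Centre of the bar's far end face, 65 mm from the bar's centre along its +x axis.
- cradle: The V-cradle: a fixed pale wood block 250 mm long (its x, within 0.08 rad of world x) and 164 mm wide (y), left or right of the bar. Both flanks are ramps of 11 degrees, from the bench at y = +-82 mm up to crests 12.8 mm high at y = +-17 mm; between the crests a V-groove lined with dark wood runs along x, so a bar can be rolled in from either side. Origin: at bench height (z = 0) under the groove's line.
- cradle_groove (a point): Middle of the cradle's length of groove as the bar lies in it: the bar's axis then runs through this point along x, 32 mm above the bench (the bar's top at 57 mm), at cradle x = -25 mm, y = 0. Axes as the cradle's. The groove's bottom is 3 mm above the bench, its sides rise at 30 degrees. It is open at the near end (cradle x = -140 mm) and closed by the stop at x = +90 mm.
- cradle_stop (a point): Middle of the face of the end stop that the bar's far end must touch: cradle x = +90 mm, y = 0, 32 mm above the bench; axes as the cradle's. The stop is a dark wood block across the cradle's far end, 44 mm wide, 20 mm thick, its top 43 mm above the bench. When the bar touches it, bar_far_end lies on this point.
- bench_hook: Bystander, fixed: a flat plywood board 220 x 150 x 14 mm with a cleat across its far end (top 36 mm above the bench), on the other side of the bar from the cradle. Origin: centre of its underside.
- glue: Bystander: white glue bottle, 54 mm in diameter, about 130 mm tall, beyond the bar. Origin: centre of its underside.
- jar: Bystander: amber jar, 64 mm in diameter, 75 mm tall, beyond the bar. Origin: centre of its underside.
- mallet: Bystander: wooden hammer, about 270 mm long, lying on the bench between the robot and the bar. Origin: under its middle.
- driver: Bystander: screwdriver, about 200 mm long, lying on the bench between the robot and the bar. Origin: under its middle.
- plane: Bystander: small wooden plane, 110 x 36 mm, about 60 mm tall, to the right of the jar. Origin: centre of its underside.
- pin_cup: Bystander: dark steel cup, 72 mm in diameter, 85 mm tall, to the left of the glue bottle. Origin: centre of its underside.
Things that resemble listed ones, but are neither listed nor needed, are in the scene too. What is shaped like the bar but blue or turquoise is not meant.

How it is judged:
By the outcome, as a careful person would: the job done as asked, in the order asked, and still so for the second after the job is handed in, with the robot touching nothing.
It also fails if it takes over 64 s, if anything falls off the work surface, if the arm or the gripper's body presses on something with over 40 N, if the wrist force passes 120 N, or if a joint passes its speed limit or range.

### The arm

A 7-joint arm with a two-finger parallel gripper is mounted at the origin on the work surface. World frame = base frame: x ahead of the robot, y to its left, z up, the work surface at z = 0. Lengths are in m, angles in degrees, forces in N, time in s.
With the tool pointing down it reaches from about 0.4 to 0.875 m from the base axis. Payload 6.5 kg.
Tool frame: the origin (TCP) lies between the finger pads; the fingertips stand 25 mm ahead of it and the grasp point (between the pads) lies 6 mm ahead of it; z points along the fingers, y is the line along which they close (so a half turn about z gives the same grasp; the last joint's range is limited). The gripper opens to 85 mm and grips with 20 to 120 N. Pads are 22 mm wide; open, the fingers measure 114 mm over their backs; the gripper's body (76 mm by 85 mm) begins 54 mm behind the grasp point. The pads swing forward as they close: fully open they stand 13 mm farther back than shut.
Start: joints at [69.718, 30.733, -0.252, 88.115, 0.149, 61.152, -4.079], TCP at [0.184, -0.623, 0.223] pointing down, gripper open.
Joint ranges: [-154.64, 154.64], [-21.42, 123.67], [-72.66, 72.17], [13.99, 137.28], [-74.86, 254.86], [10.95, 109.41], [-158.01, 158.01]. Speed limits (degrees/s): [136.94, 136.94, 180, 180, 180, 180, 180].

### API

Orientations are given as a 3x3 rotation matrix whose columns are the frame's x, y, z axes.
In Python, from rig import bot gives the robot as it stands.
- The arm moves only by the tool servo_tool, never from a script. Its argument "moves" is text: rows parted by semicolons, each of 6 numbers parted by spaces: the shift along the tool's x, y, z as a fraction of full scale, then the turn, a rotation vector about the tool's x, y, z as a fraction of full scale. In form: dx dy dz wx wy wz; .... A call has 1 to 20 rows; each row shifts and turns the commanded pose from where the row before left it, along the tool's axes as they then stand; what a row does not reach is not made up. Full scale, the value 1, is 0.15 m for a shift and 30 degrees for a turn. A row lasts 1/10 s, in which the tool goes at most 50 mm and 8.59 degrees, less where a joint would pass 70% of its speed; a pose out of reach is approached as far as the arm can. A call with a number of a shift or a turn outside -1 to 1 is refused whole. A call with a gripper value outside its range is refused whole. "grip" is the opening, from 0 (shut) to 1 (fully open), set as the call begins (left out, the last holds). The fingers move at their own pace and stop on an object; "grip_force" is the grip in N (left out, the last holds). Time passes only in rows, so rows that do not move let the fingers close. It gives the time, the measured TCP pose, the force, the opening and the grip force at its end, in the units of the state.
- bot.observe(): the state, without advancing time (a new reading comes with each control period).
- bot.get_image(name): name is "side" or "top"; returns the picture (400x640x3 uint8, red, green, blue); there is no depth.
- bot.camera_info(name): a dict with "mtx" (3x3 intrinsics, pixels), "R" (3x3) and "t" (3): a world point X has camera coordinates R X + t. Camera axes: x right, y down, z forward; pixel columns grow to the right and rows downward; lengths in m; the calibration is good to about 2 mm. A picture is of the moment at which its call begins. camera_info takes no time and is no camera call.
- bot.job_done(): hands the job in; it is judged then, once.
The state is a dict: "t": time; "q": joint angles; "joint_vel": joint speeds; "effort": joint torques, N m; "eef_pos": TCP position; "eef_rot": TCP orientation; "ft_force": force on the tool from outside, world axes, zero at the start; "torque": the same for the moment, N m; "finger_gap": finger opening in m; "gripper_force": force on a finger pad.
Only numpy, scipy, OpenCV 4.12 (cv2) and the standard library are available. Lean on these libraries where they do the work, as an engineer would, in place of code of your own. Each camera call takes 0.05 s, during which the arm holds its last target. There are 200 camera calls.

## Working session

There is one attempt and no reset: what is moved stays moved. The work goes in short steps, Python scripts to look and compute and a tool call to move; the robot and the scene stay as the last step left them, time stands still between calls to the robot, and variables do not carry over. Pictures are saved under pics/ and viewed, at most 10 in all, crops included, and the job is handed in when it is done.

Besides the shell and the picture viewer there is one more tool, called after "Call:" as name(argument=value, ...), one argument or row to a line, values as JSON. servo_tool: Moves the arm, as the interface text tells. Shift numbers are shares of 0.15 m and turn numbers shares of 30 degrees, none past 1 either way. Its arguments: {"type":"object","properties":{"moves":{"type":"string"},"grip":{"type":"number"},"grip_force":{"type":"number"}},"required":["moves"]}

```bash
ls; mkdir -p pics; python3 - <<'E'
from rig import bot
import cv2
for n in("top","side"):
    cv2.imwrite(f"pics/{n}0.png",bot.get_image(n)[:,:,::-1]); print(n,bot.camera_info(n))
s=bot.observe();print(s)
E
```

```text
pics
top {'mtx': array([[363.0529931 ,   0.        , 324.32712634],
       [  0.        , 363.0529931 , 199.47934828],
       [  0.        ,   0.        ,   1.        ]]), 'R': array([[-2.75906976e-03, -9.99996116e-01,  3.94756095e-04],
       [-9.78287972e-01,  2.61736818e-03, -2.07233666e-01],
       [ 2.07231828e-01, -9.57957282e-04, -9.78291394e-01]]), 't': array([-0.11638066,  0.51815585,  1.02802372])}
side {'mtx': array([[402.5286577 ,   0.        , 320.56024321],
       [  0.        , 402.5286577 , 194.20403482],
       [  0.        ,   0.        ,   1.        ]]), 'R': array([[-0.98348855, -0.18005487,  0.01817984],
       [-0.10954242,  0.51233647, -0.8517698 ],
       [ 0.14405111, -0.83969731, -0.5236007 ]]), 't': array([0.49675909, 0.16483186, 0.93530938])}
{'t': 0.1, 'q': array([69.71913229, 30.77315756, -0.2539697 , 88.16416045,  0.14805508,
       61.15370227, -4.0797053 ]), 'joint_vel': array([-0.05272747, -0.14018103, -0.03136966, -0.10252511,  0.07446852,
        0.01755434, -0.04519963]), 'effort': array([ 3.25817062e-03, -5.84559524e+01,  1.05252285e+00, -2.59775931e+01,
        1.27285923e-02,  4.63198463e-03,  1.36112544e-05]), 'eef_pos': array([ 0.18429862, -0.62271532,  0.22200673]), 'eef_rot': array([[ 9.58864257e-01,  2.83864463e-01, -5.50111547e-04],
       [ 2.83864976e-01, -9.58863115e-01,  1.48420782e-03],
       [-1.06167816e-04, -1.57931123e-03, -9.99998747e-01]]), 'ft_force': array([ 0.77973474, -0.78148791, -0.64573388]), 'torque': array([-0.00366869,  0.03182262,  0.00394962]), 'gripper_force': 0.0, 'finger_gap': 0.08552554301868864}
```

View pics/top0.png

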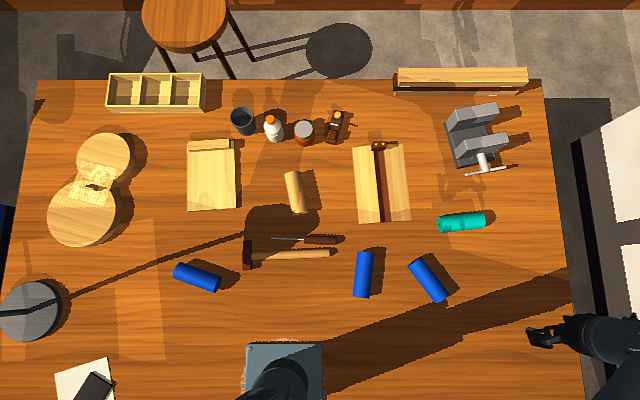

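View pics/side0.png

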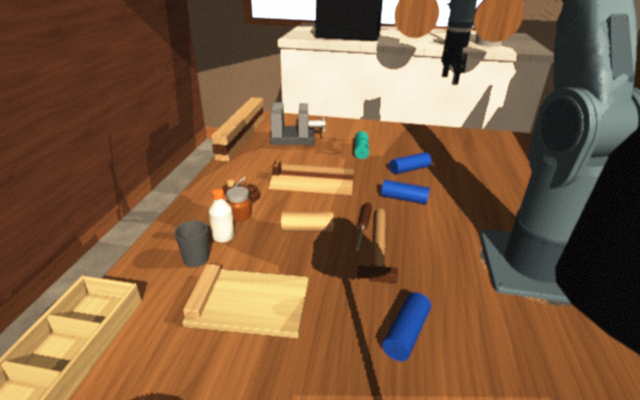

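The top view shows the pale maple bar at about (298,192). The cradle with its dark groove is to the right at (382,184), its stop at about (378,147), and the bench hook is at (211,178). The other bar-like things are blue at (197,277), (363,274) and (428,280), and turquoise at (462,222). Only the piece at (298,192) is pale maple and lies between the hook and the cradle. The side view shows it at (308,221), with the cradle at (312,178). I'll confirm this in one enlarged crop.

```bash
python3 - <<'E'
import cv2,numpy as np
t=cv2.imread("pics/top0.png");s=cv2.imread("pics/side0.png")
a=cv2.resize(t[130:230,270:430],None,fx=5,fy=5,interpolation=cv2.INTER_CUBIC)[:, :]
cv2.imwrite("pics/ctop.png",a)
b=cv2.resize(s[150:250,250:370],None,fx=5,fy=5,interpolation=cv2.INTER_CUBIC)
cv2.imwrite("pics/cside.png",b)
E
```

```text
(no output)
```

View pics/ctop.png

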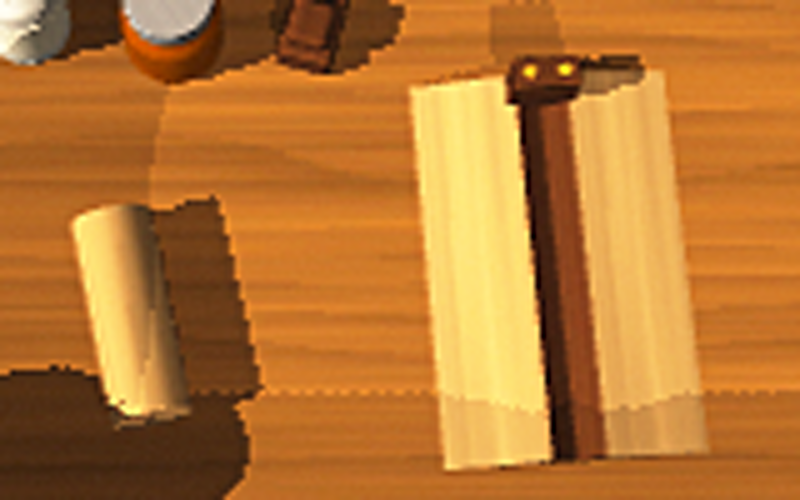

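View pics/cside.png

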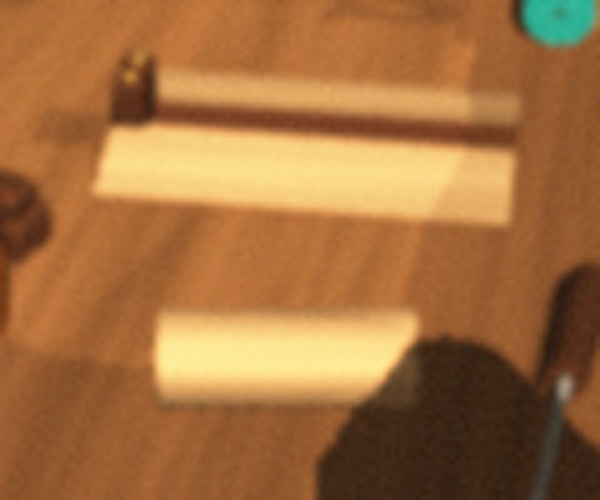

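The crops confirm the pale maple bar: in the top view it runs from (291,172) to (300,214). The cradle corners in the top view are about (352,148), (403,144), (412,221) and (359,224). Next I fit both poses over the two views.

```bash
cat > h.py <<'E'
import cv2,numpy as np
from rig import bot
from scipy.optimize import least_squares
def proj(n,X):
    c=bot.camera_info(n);p=(np.asarray(X)@c["R"].T+c["t"])@c["mtx"].T
    return p[:,:2]/p[:,2:]
def crop(n,P):
    P=np.array(P,float); return (P-2)/5+([270,130] if n=="top" else [250,150])
def cyl(x,y,z,th,L=.13,r=.025):
    a=np.linspace(0,2*np.pi,48,endpoint=False)
    Q=np.array([[s*L/2,r*np.cos(b),r*np.sin(b)] for s in(-1,1) for b in a])
    c,s=np.cos(th),np.sin(th)
    return Q@np.array([[c,-s,0],[s,c,0],[0,0,1]]).T+[x,y,z]
def fitbar(obs,x0):
    def f(p):
        r=[]
        for n,P in obs.items():
            h=cv2.convexHull(proj(n,cyl(*p)).astype(np.float32))
            r+=[cv2.pointPolygonTest(h,tuple(map(float,q)),True) for q in P]
        return r
    return least_squares(f,x0,x_scale=[.01,.01,.01,.1],diff_step=1e-3)
E
python3 - <<'E'
from h import *
B={"top":crop("top",[(74,235),(90,320),(105,400),(158,250),(170,320),(183,390),(80,215),(110,206),(140,206),(120,420),(150,417),(180,412)]),
"side":crop("side",[(200,312),(300,312),(400,314),(200,405),(300,404),(380,404),(157,360),(158,330),(417,340),(417,390)])}
for k in (B,{"top":B["top"]},{"side":B["side"]}):
    s=fitbar(k,[.6,0,.025,.15]);print(s.x.round(4),np.abs(s.fun).round(1).max())
C={"top":crop("top",[(411,88),(665,70),(708,453),(445,470)]),"side":crop("side",[(95,193),(160,70),(521,95),(511,225)])}
K=np.array([[.11,.082,0],[.11,-.082,0],[-.14,-.082,0],[-.14,.082,0]])
K2=np.array([[.11,.082,0],[.11,-.082,0],[-.14,-.082,0],[-.14,.082,0]])
def W(p,K):
    c,s=np.cos(p[3]),np.sin(p[3]); return K@np.array([[c,-s,0],[s,c,0],[0,0,1]]).T+p[:3]
for ns in(("top","side"),("top",),("side",)):
    s=least_squares(lambda p:np.concatenate([(proj(n,W(p,K))-C[n]).ravel() for n in ns]),[.6,-.2,0,.05])
    print(ns,s.x.round(4),s.fun.round(1))
E
```

```text
[ 0.5463 -0.0291  0.0248  0.1961] 1.4
[ 0.5571 -0.0253 -0.0186  0.1911] 0.5
[ 0.5483 -0.0419  0.0156  0.202 ] 0.7
('top', 'side') [ 5.971e-01 -2.967e-01 -3.000e-04  6.040e-02] [ 0.3  0.  -0.   0.6  0.1  0.2 -0.1  0.2  0.1 -0.1 -1.7 -0.2  0.7  0.2
 -0.1 -0. ]
('top',) [ 0.5974 -0.2961  0.0016  0.0636] [ 0.1 -0.2 -0.2  0.2  0.2 -0.  -0.1  0. ]
('side',) [ 0.5985 -0.3079 -0.0068  0.0547] [ 0.7 -0.3 -1.  -0.1  0.6  0.4 -0.4 -0. ]
```

Both views agree. The bar is at (0.546, -0.029), yaw 0.196, and its fitted axis height of 24.8 mm matches the 25 mm expected. The cradle is at (0.597, -0.297), yaw 0.06, with z of about 0. I'll roll the bar with both open fingertips, one near each end. The tool is tilted so the tips lead and bear below the axis.

```bash
cat >> h.py <<'E'
from scipy.spatial.transform import Rotation as Ro
from scipy.linalg import logm,expm
def pose(tip,yaw,tilt,L=.025):
    "tool y along yaw, tips leading towards -normal by tilt deg; tip = centre between the fingertips"
    a=np.array([np.cos(yaw),np.sin(yaw),0]);n=np.array([-np.sin(yaw),np.cos(yaw),0]);u=np.array([0,0,1.])
    t=np.radians(tilt);z=-n*np.sin(t)-u*np.cos(t)
    T=np.eye(4);T[:3,:3]=np.c_[np.cross(a,z),a,z];T[:3,3]=np.array(tip)-L*z;return T
def cur():
    s=bot.observe();T=np.eye(4);T[:3,:3]=s["eef_rot"];T[:3,3]=s["eef_pos"];return T
def rows(T0,T1,n):
    # n equal rows taking T0 to T1
    D=expm(np.real(logm(np.linalg.inv(T0)@T1))/n)
    w=Ro.from_matrix(D[:3,:3]).as_rotvec()
    r=np.r_[D[:3,3]/.15,np.degrees(w)/30]
    print(n,"x:"," ".join(f"{v:.4f}" for v in r));return T1
E
python3 - <<'E'
from h import *
th=.196;n=np.array([-np.sin(th),np.cos(th),0]);c=np.array([.5463,-.0291,0])
t=c+n*(.0238+.011+.018)
print(t)
T=cur()
T=rows(T,pose(t+[0,0,.10],th,18),19)
rows(T,pose(t+[0,0,.0074],th,18),4)
E
```

```text
[0.53601733 0.02268906 0.        ]
19 x: 0.2868 -0.0286 -0.0091 -0.0235 -0.0257 -0.1473
4 x: 0.0477 -0.0000 0.1468 -0.0000 0.0000 -0.0000
```

Call:
servo_tool(
  moves="0.287 -0.029 -0.009 -0.0235 -0.0257 -0.147; 0.287 -0.029 -0.009 -0.0235 -0.0257 -0.147; 0.287 -0.029 -0.009 -0.0235 -0.0257 -0.147; 0.287 -0.029 -0.009 -0.0235 -0.0257 -0.147; 0.287 -0.029 -0.009 -0.0235 -0.0257 -0.147; 0.287 -0.029 -0.009 -0.0235 -0.0257 -0.147; 0.287 -0.029 -0.009 -0.0235 -0.0257 -0.147; 0.287 -0.029 -0.009 -0.0235 -0.0257 -0.147; 0.287 -0.029 -0.009 -0.0235 -0.0257 -0.147; 0.287 -0.029 -0.009 -0.0235 -0.0257 -0.147; 0.287 -0.029 -0.009 -0.0235 -0.0257 -0.147; 0.287 -0.029 -0.009 -0.0235 -0.0257 -0.147; 0.287 -0.029 -0.009 -0.0235 -0.0257 -0.147; 0.287 -0.029 -0.009 -0.0235 -0.0257 -0.147; 0.287 -0.029 -0.009 -0.0235 -0.0257 -0.147; 0.287 -0.029 -0.009 -0.0235 -0.0257 -0.147; 0.287 -0.029 -0.009 -0.0235 -0.0257 -0.147; 0.287 -0.029 -0.009 -0.0235 -0.0257 -0.147; 0.287 -0.029 -0.009 -0.0235 -0.0257 -0.147; 0 0 0 0 0 0",
  grip=0.8,
)

```text
t: 2.1
eef_pos: [0.5329, 0.0382, 0.1215]
eef_rot: [[-0.195, 0.979, 0.061], [0.932, 0.204, -0.3], [-0.306, -0.002, -0.952]]
ft_force: [-0.4, -0.2, 0.8]
finger_gap: 0.0685
gripper_force: 0.0
```

```bash
python3 - <<'E'
from h import *
T=cur();s=bot.observe();print(s["t"],s["eef_pos"].round(4),s["eef_rot"].round(3).tolist(),s["finger_gap"],s["q"].round(0),s["ft_force"].round(2))
th=.196;n=np.array([-np.sin(th),np.cos(th),0]);c=np.array([.5463,-.0291,0])
t=c+n*(.0238+.011+.018)
rows(T,pose(t+[0,0,.0074],th,18),5)
E
```

```text
2.1 [0.5329 0.0382 0.1215] [[-0.195, 0.979, 0.061], [0.932, 0.204, -0.3], [-0.306, -0.002, -0.952]] 0.06845116026603588 [ -3.  30. -22. 110.  37.  51. -37.] [-0.39 -0.23  0.75]
5 x: 0.0267 0.0001 0.1180 0.0004 -0.0011 0.0037
```

Call:
servo_tool(
  moves="0.027 0 0.118 0 -0.001 0.0037; 0.027 0 0.118 0 -0.001 0.0037; 0.027 0 0.118 0 -0.001 0.0037; 0.027 0 0.118 0 -0.001 0.0037; 0.027 0 0.118 0 -0.001 0.0037; 0 0 0 0 0 0",
)

```text
t: 2.7
eef_pos: [0.5353, 0.0209, 0.031]
eef_rot: [[-0.173, 0.983, 0.057], [0.934, 0.182, -0.309], [-0.314, -0.0, -0.949]]
ft_force: [0.1, -0.2, 0.0]
finger_gap: 0.0684
gripper_force: 0.0
```

```bash
python3 - <<'E'
from h import *
T=cur();s=bot.observe();print(s["t"],s["eef_pos"].round(4),s["eef_rot"].round(3).tolist(),s["ft_force"].round(2))
a=bot.get_image("side")[150:270,220:380,::-1];b=bot.get_image("top")[130:230,230:390,::-1]
f=lambda i:cv2.resize(i,None,fx=5,fy=5,interpolation=cv2.INTER_CUBIC)
cv2.imwrite("pics/s1.png",f(a));cv2.imwrite("pics/t1.png",f(b))
tip=(T@np.array([[-.011,.045,.025,1],[-.011,-.045,.025,1],[.011,.045,.025,1],[.011,-.045,.025,1]]).T).T[:,:3]
print(tip.round(4),((proj("side",tip)-[220,150])*5+2).round(),((proj("top",tip)-[230,130])*5+2).round())
E
```

```text
2.7 [0.5353 0.0209 0.031 ] [[-0.173, 0.983, 0.057], [0.934, 0.182, -0.309], [-0.314, -0.0, -0.949]] [ 0.1  -0.2   0.04]
[[ 0.5829  0.0111  0.0107]
 [ 0.4944 -0.0053  0.0108]
 [ 0.5791  0.0316  0.0038]
 [ 0.4906  0.0152  0.0038]] [[348. 418.]
 [528. 421.]
 [346. 455.]
 [528. 458.]] [[268. 263.]
 [291. 402.]
 [236. 272.]
 [259. 410.]]
```

View pics/s1.png

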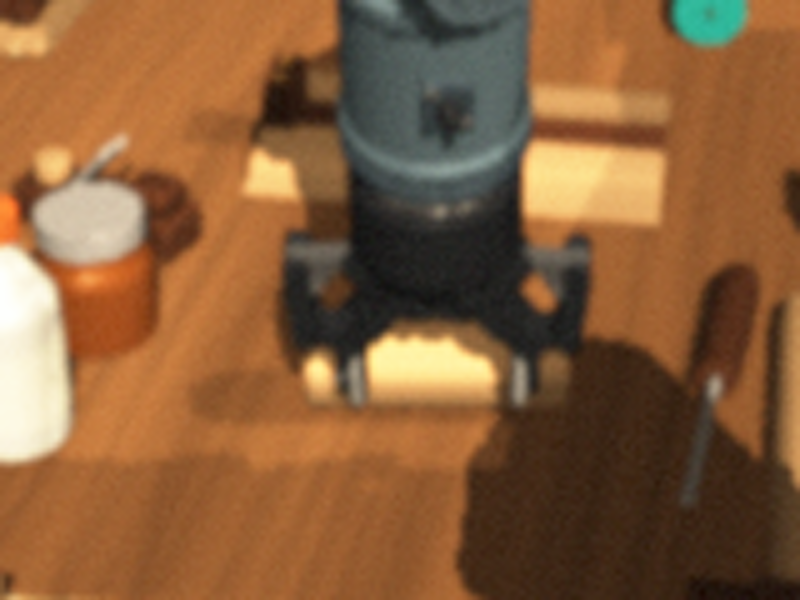

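The side view shows the fingertips in front of the bar at about (357,403) and (520,403) in the crop. That is higher than predicted, so the tips are retracted at this opening. I'll check the top view.

View pics/t1.png

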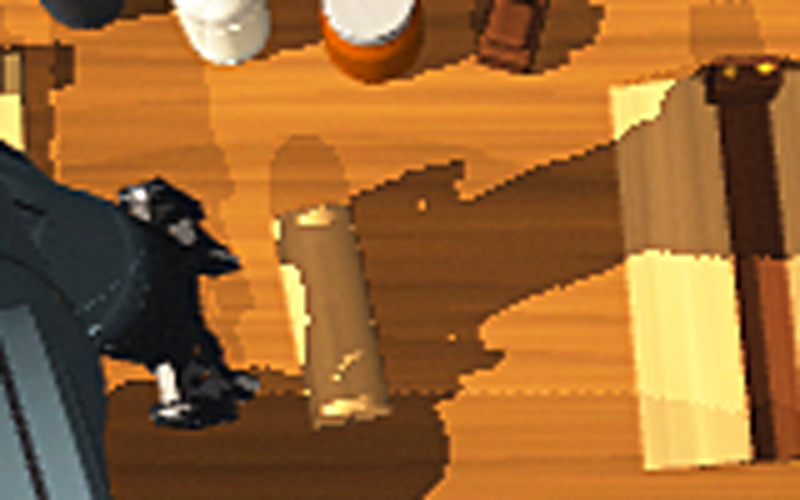

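```bash
python3 - <<'E'
from h import *
T=cur()
def tri(pt,ps):
    A=[]
    for n,p in(("top",pt),("side",ps)):
        c=bot.camera_info(n);P=c["mtx"]@np.c_[c["R"],c["t"]]
        A+=[p[0]*P[2]-P[0],p[1]*P[2]-P[1]]
    A=np.array(A);X=np.linalg.lstsq(A[:,:3],-A[:,3],rcond=None)[0];return X
for a,b in(((240,267),(355,402)),((258,385),(520,402))):
    pt=(np.array(a)-2)/5+[230,130];ps=(np.array(b)-2)/5+[220,150]
    X=tri(pt,ps);print(X.round(4),(np.linalg.inv(T)@np.r_[X,1]).round(4),(proj("top",[X])-pt).round(1),(proj("side",[X])-ps).round(1))
E
```

```text
[0.5749 0.0256 0.0326] [-0.0028  0.038   0.0015  1.    ] [[-0.  -0.1]] [[0.1 0. ]]
[0.4978 0.0125 0.0355] [-0.0027 -0.0401 -0.0018  1.    ] [[0.  0.8]] [[-0.8 -0.2]]
```

```bash
python3 - <<'E'
from h import *
T=cur()
for y0 in(.034,.04,.046):
 for L in(.006,.010,.014,.018,.025):
  for w in(.011,.005):
    X=(T@np.array([[-w,y0,L,1],[-w,-y0,L,1],[w,y0,L,1],[w,-y0,L,1]]).T).T[:,:3]
    print(y0,L,w,"top",((proj("top",X)-[230,130])*5+2).round().astype(int).tolist(),"side",((proj("side",X)-[220,150])*5+2).round().astype(int).tolist(),X[:,2].round(4)[[0,2]])
E
```

```text
0.034 0.006 0.011 top [[256, 271], [274, 377], [224, 280], [242, 386]] side [[365, 394], [503, 396], [363, 431], [503, 433]] [0.0309 0.0241]
0.034 0.006 0.005 top [[247, 273], [265, 380], [233, 277], [250, 383]] side [[364, 404], [503, 406], [363, 421], [503, 423]] [0.0291 0.0259]
0.034 0.01 0.011 top [[259, 272], [277, 378], [227, 281], [244, 387]] side [[365, 398], [503, 401], [363, 436], [503, 438]] [0.0272 0.0203]
0.034 0.01 0.005 top [[250, 274], [268, 381], [236, 278], [253, 384]] side [[365, 409], [503, 411], [364, 425], [503, 428]] [0.0253 0.0221]
0.034 0.014 0.011 top [[262, 273], [280, 379], [230, 282], [247, 387]] side [[365, 403], [503, 405], [363, 440], [503, 442]] [0.0234 0.0165]
0.034 0.014 0.005 top [[253, 275], [271, 381], [238, 279], [256, 385]] side [[365, 413], [503, 415], [364, 430], [503, 432]] [0.0215 0.0183]
0.034 0.018 0.011 top [[264, 274], [282, 380], [232, 283], [250, 388]] side [[366, 408], [503, 410], [363, 445], [503, 447]] [0.0196 0.0127]
0.034 0.018 0.005 top [[256, 277], [273, 382], [241, 280], [259, 386]] side [[365, 418], [503, 420], [364, 435], [5
[... 2413 characters left out ...]
6 0.014 0.005 top [[250, 257], [274, 400], [235, 261], [259, 404]] side [[340, 413], [527, 416], [339, 430], [527, 433]] [0.0215 0.0184]
0.046 0.018 0.011 top [[261, 256], [285, 399], [229, 265], [253, 407]] side [[341, 407], [527, 410], [339, 445], [527, 447]] [0.0196 0.0127]
0.046 0.018 0.005 top [[252, 258], [277, 401], [238, 262], [262, 405]] side [[341, 417], [527, 420], [340, 434], [527, 437]] [0.0177 0.0146]
0.046 0.025 0.011 top [[266, 258], [290, 400], [234, 267], [258, 408]] side [[342, 415], [527, 418], [340, 452], [527, 455]] [0.0129 0.006 ]
0.046 0.025 0.005 top [[257, 260], [281, 402], [243, 264], [267, 406]] side [[341, 425], [527, 428], [340, 442], [527, 445]] [0.0111 0.0079]
```

The tips look to sit well above the bench, so I'll feel down gently in small steps and watch the force.

Call:
servo_tool(
  moves="0.0042 0 0.0126 0 0 0; 0.0042 0 0.0126 0 0 0; 0.0042 0 0.0126 0 0 0; 0 0 0 0 0 0",
)

```text
t: 3.2
eef_pos: [0.5371, 0.0221, 0.0271]
eef_rot: [[-0.172, 0.983, 0.061], [0.934, 0.183, -0.307], [-0.313, 0.004, -0.95]]
ft_force: [0.7, 0.1, -0.3]
finger_gap: 0.0682
gripper_force: 0.0
```

Call:
servo_tool(
  moves="0.0021 0 0.0063 0 0 0; 0.0021 0 0.0063 0 0 0; 0 0 0 0 0 0",
)

```text
t: 3.5
eef_pos: [0.537, 0.0221, 0.0249]
eef_rot: [[-0.172, 0.983, 0.061], [0.934, 0.183, -0.307], [-0.313, 0.004, -0.95]]
ft_force: [-0.6, -0.5, -0.4]
finger_gap: 0.0683
gripper_force: 0.0
```

Call:
servo_tool(
  moves="0.0021 0 0.0063 0 0 0; 0.0021 0 0.0063 0 0 0; 0 0 0 0 0 0",
)

```text
t: 3.8
eef_pos: [0.537, 0.0221, 0.0229]
eef_rot: [[-0.172, 0.983, 0.061], [0.934, 0.183, -0.307], [-0.313, 0.004, -0.95]]
ft_force: [0.2, 0.6, 0.5]
finger_gap: 0.0683
gripper_force: 0.0
```

Call:
servo_tool(
  moves="0.0021 0 0.0063 0 0 0; 0.0021 0 0.0063 0 0 0; 0 0 0 0 0 0",
)

```text
t: 4.1
eef_pos: [0.537, 0.0221, 0.0209]
eef_rot: [[-0.172, 0.983, 0.061], [0.934, 0.183, -0.307], [-0.313, 0.004, -0.95]]
ft_force: [0.6, 0.4, 0.3]
finger_gap: 0.0682
gripper_force: 0.0
```

Call:
servo_tool(
  moves="0.0021 0 0.0063 0 0 0; 0.0021 0 0.0063 0 0 0; 0 0 0 0 0 0",
)

```text
t: 4.4
eef_pos: [0.537, 0.0222, 0.0189]
eef_rot: [[-0.172, 0.983, 0.061], [0.934, 0.183, -0.307], [-0.313, 0.004, -0.95]]
ft_force: [0.2, -0.3, 0.1]
finger_gap: 0.068
gripper_force: 0.0
```

```bash
python3 - <<'E'
from h import *
f=lambda i:cv2.resize(i,None,fx=5,fy=5,interpolation=cv2.INTER_CUBIC)
a=f(bot.get_image("side")[180:250,260:350,::-1]);b=f(bot.get_image("top")[160:230,250:320,::-1])
cv2.imwrite("pics/st2.png",cv2.convertScaleAbs(np.hstack([a,b]),alpha=1.6))
s=bot.observe();print(s["t"],s["eef_pos"].round(4),s["ft_force"].round(2))
E
```

```text
4.5 [0.5371 0.0222 0.019 ] [-0.36  0.87 -0.68]
```

View pics/st2.png

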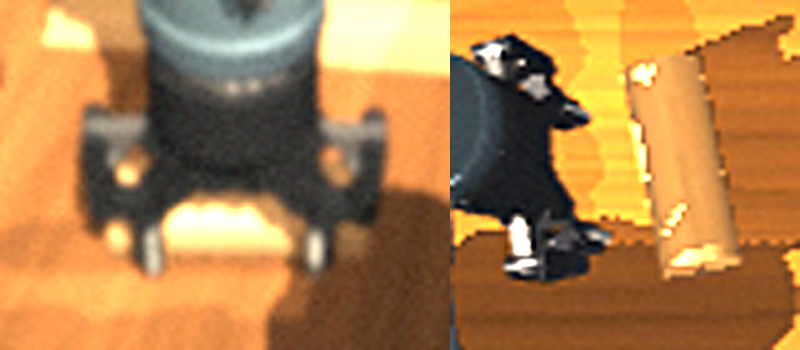

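The tips at side (290,234) and top (278,184) still triangulate to roughly 15–20 mm above the bench. I'll keep feeling down.

Call:
servo_tool(
  moves="0.0021 0 0.0063 0 0 0; 0.0021 0 0.0063 0 0 0; 0 0 0 0 0 0",
)

```text
t: 4.8
eef_pos: [0.537, 0.0222, 0.0169]
eef_rot: [[-0.172, 0.983, 0.061], [0.934, 0.183, -0.307], [-0.313, 0.004, -0.95]]
ft_force: [-0.1, 0.3, 0.5]
finger_gap: 0.0686
gripper_force: 0.0
```

Call:
servo_tool(
  moves="0.0021 0 0.0063 0 0 0; 0.0021 0 0.0063 0 0 0; 0 0 0 0 0 0",
)

```text
t: 5.1
eef_pos: [0.537, 0.0221, 0.0149]
eef_rot: [[-0.172, 0.983, 0.061], [0.934, 0.183, -0.307], [-0.313, 0.004, -0.95]]
ft_force: [0.2, 0.3, 0.3]
finger_gap: 0.0683
gripper_force: 0.0
```

Call:
servo_tool(
  moves="0.0021 0 0.0063 0 0 0; 0.0021 0 0.0063 0 0 0; 0 0 0 0 0 0",
)

```text
t: 5.4
eef_pos: [0.537, 0.0222, 0.0129]
eef_rot: [[-0.172, 0.983, 0.061], [0.934, 0.183, -0.307], [-0.313, 0.004, -0.95]]
ft_force: [0.5, -0.7, -0.0]
finger_gap: 0.0683
gripper_force: 0.0
```

Call:
servo_tool(
  moves="0.0021 0 0.0063 0 0 0; 0.0021 0 0.0063 0 0 0; 0 0 0 0 0 0",
)

```text
t: 5.7
eef_pos: [0.5371, 0.0222, 0.0109]
eef_rot: [[-0.172, 0.983, 0.061], [0.934, 0.183, -0.307], [-0.313, 0.004, -0.95]]
ft_force: [-0.4, -0.1, -0.3]
finger_gap: 0.0681
gripper_force: 0.0
```

Call:
servo_tool(
  moves="0.0021 0 0.0063 0 0 0; 0.0021 0 0.0063 0 0 0; 0 0 0 0 0 0",
)

```text
t: 6.0
eef_pos: [0.537, 0.0222, 0.009]
eef_rot: [[-0.172, 0.983, 0.061], [0.934, 0.183, -0.307], [-0.313, 0.004, -0.95]]
ft_force: [-0.4, 0.1, 0.2]
finger_gap: 0.0681
gripper_force: 0.0
```

No contact, so the tips retract nearly to the TCP at this opening and now ride about 5–9 mm over the bench, well below the axis. Now I plan the roll.

```bash
python3 - <<'E'
from h import *
N=lambda th:np.array([-np.sin(th),np.cos(th),0])
P=lambda x,y,th,z,d=.031:pose(np.array([x,y,z])+d*N(th),th,18,0)
T=cur()
T=rows(T,P(.5463,-.0291,.196,.009),6)
T=rows(T,P(.567,-.190,.062,.009),40)
T=rows(T,P(.569,-.2235,.062,.009),8)
T=rows(T,P(.573,-.285,.062,.0205),20)
T=rows(T,P(.574,-.293,.062,.0205),3)
E
```

```text
6 x: -0.0223 -0.0008 0.0073 -0.0001 0.0014 -0.0041
40 x: -0.0257 0.0006 0.0084 0.0020 0.0000 0.0061
8 x: -0.0266 -0.0001 0.0086 -0.0000 0.0000 0.0000
20 x: -0.0207 0.0001 0.0027 -0.0000 0.0000 0.0000
3 x: -0.0170 0.0011 0.0055 -0.0000 0.0000 0.0000
```

Call:
servo_tool(
  moves="-0.0223 -0.0008 0.0073 0 0.0014 -0.004; -0.0223 -0.0008 0.0073 0 0.0014 -0.004; -0.0223 -0.0008 0.0073 0 0.0014 -0.004; -0.0223 -0.0008 0.0073 0 0.0014 -0.004; -0.0223 -0.0008 0.0073 0 0.0014 -0.004; -0.0223 -0.0008 0.0073 0 0.0014 -0.004; -0.0257 0.0006 0.0084 0.002 0 0.0061; -0.0257 0.0006 0.0084 0.002 0 0.0061; -0.0257 0.0006 0.0084 0.002 0 0.0061; -0.0257 0.0006 0.0084 0.002 0 0.0061; -0.0257 0.0006 0.0084 0.002 0 0.0061; -0.0257 0.0006 0.0084 0.002 0 0.0061; -0.0257 0.0006 0.0084 0.002 0 0.0061; -0.0257 0.0006 0.0084 0.002 0 0.0061; -0.0257 0.0006 0.0084 0.002 0 0.0061; -0.0257 0.0006 0.0084 0.002 0 0.0061",
)

```text
t: 7.6
eef_pos: [0.5486, -0.0387, 0.009]
eef_rot: [[-0.153, 0.987, 0.05], [0.939, 0.161, -0.305], [-0.309, -0.0, -0.951]]
ft_force: [-0.0, 0.5, 0.6]
finger_gap: 0.0682
gripper_force: 0.1
```

```bash
python3 - <<'E'
from h import *
f=lambda i:cv2.resize(i,None,fx=4,fy=4,interpolation=cv2.INTER_CUBIC)
a=f(bot.get_image("side")[160:240,250:350,::-1]);b=f(bot.get_image("top")[150:230,270:370,::-1])
cv2.imwrite("pics/st3.png",cv2.convertScaleAbs(np.hstack([a,b]),alpha=1.5))
s=bot.observe();print(s["t"],s["eef_pos"].round(4),s["ft_force"].round(2))
E
```

```text
7.7 [ 0.5486 -0.0394  0.0091] [-0.51  0.32  0.52]
```

View pics/st3.png

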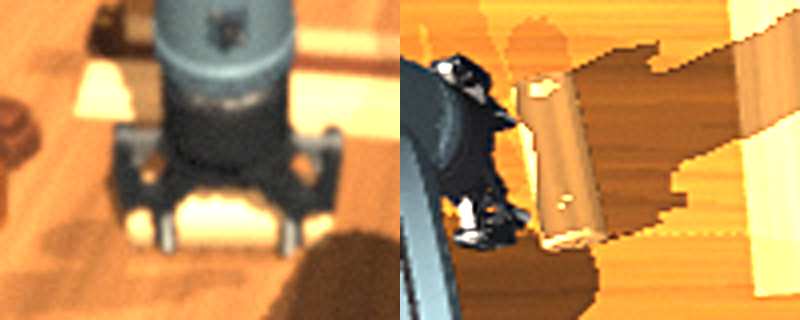

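The crop shows both fingertips at the bar's side, at about (515,122) and (525,215). The bar has rolled roughly 30 mm, straight. I continue along the arc.

Call:
servo_tool(
  moves="-0.0257 0.0006 0.0084 0.002 0 0.0061; -0.0257 0.0006 0.0084 0.002 0 0.0061; -0.0257 0.0006 0.0084 0.002 0 0.0061; -0.0257 0.0006 0.0084 0.002 0 0.0061; -0.0257 0.0006 0.0084 0.002 0 0.0061; -0.0257 0.0006 0.0084 0.002 0 0.0061; -0.0257 0.0006 0.0084 0.002 0 0.0061; -0.0257 0.0006 0.0084 0.002 0 0.0061; -0.0257 0.0006 0.0084 0.002 0 0.0061; -0.0257 0.0006 0.0084 0.002 0 0.0061; -0.0257 0.0006 0.0084 0.002 0 0.0061; -0.0257 0.0006 0.0084 0.002 0 0.0061; -0.0257 0.0006 0.0084 0.002 0 0.0061; -0.0257 0.0006 0.0084 0.002 0 0.0061; -0.0257 0.0006 0.0084 0.002 0 0.0061",
)

```text
t: 9.2
eef_pos: [0.5583, -0.0988, 0.0089]
eef_rot: [[-0.106, 0.994, 0.034], [0.945, 0.111, -0.307], [-0.309, -0.0, -0.951]]
ft_force: [-0.2, -0.0, -0.0]
finger_gap: 0.0686
gripper_force: 0.1
```

Call:
servo_tool(
  moves="-0.0257 0.0006 0.0084 0.002 0 0.0061; -0.0257 0.0006 0.0084 0.002 0 0.0061; -0.0257 0.0006 0.0084 0.002 0 0.0061; -0.0257 0.0006 0.0084 0.002 0 0.0061; -0.0257 0.0006 0.0084 0.002 0 0.0061; -0.0257 0.0006 0.0084 0.002 0 0.0061; -0.0257 0.0006 0.0084 0.002 0 0.0061; -0.0257 0.0006 0.0084 0.002 0 0.0061; -0.0257 0.0006 0.0084 0.002 0 0.0061; -0.0257 0.0006 0.0084 0.002 0 0.0061; -0.0257 0.0006 0.0084 0.002 0 0.0061; -0.0257 0.0006 0.0084 0.002 0 0.0061; -0.0257 0.0006 0.0084 0.002 0 0.0061; -0.0257 0.0006 0.0084 0.002 0 0.0061; -0.0257 0.0006 0.0084 0.002 0 0.0061",
)

```text
t: 10.7
eef_pos: [0.565, -0.1593, 0.0088]
eef_rot: [[-0.058, 0.998, 0.018], [0.949, 0.061, -0.309], [-0.309, -0.0, -0.951]]
ft_force: [0.1, 0.7, -1.2]
finger_gap: 0.0684
gripper_force: 0.1
```

```bash
python3 - <<'E'
from h import *
N=lambda th:np.array([-np.sin(th),np.cos(th),0])
P=lambda x,y,th,z,d=.031:pose(np.array([x,y,z])+d*N(th),th,18,0)
T=cur();print(T.round(3).tolist())
T=rows(T,P(.569,-.2235,.062,.009),8)
T=rows(T,P(.573,-.285,.062,.0205),20)
# crude check: where along the row of the bar middle does brightness of the bar's shadow/edges change
i=bot.get_image("top");cv2.imwrite("pics/t4.png",i[:,:,::-1])
c=proj("top",cyl(.567,-.19,.025,.062)); h=cv2.convexHull(c.astype(np.float32))[:,0]
print(h.min(0),h.max(0))
for v in(178,188,198): print(v,[tuple(i[v,u]) for u in range(338,366,2)])
E
```

```text
[[-0.058, 0.998, 0.018, 0.565], [0.949, 0.061, -0.309, -0.159], [-0.309, -0.0, -0.951, 0.009], [0.0, 0.0, 0.0, 1.0]]
8 x: -0.0265 0.0000 0.0084 -0.0002 0.0000 -0.0002
20 x: -0.0207 0.0001 0.0027 -0.0000 0.0000 0.0000
[338.06073 163.18532] [357.51437 208.03499]
178 [(np.uint8(231), np.uint8(131), np.uint8(44)), (np.uint8(255), np.uint8(228), np.uint8(118)), (np.uint8(255), np.uint8(255), np.uint8(145)), (np.uint8(143), np.uint8(95), np.uint8(49)), (np.uint8(167), np.uint8(115), np.uint8(58)), (np.uint8(162), np.uint8(113), np.uint8(59)), (np.uint8(162), np.uint8(111), np.uint8(55)), (np.uint8(141), np.uint8(95), np.uint8(51)), (np.uint8(129), np.uint8(87), np.uint8(47)), (np.uint8(117), np.uint8(80), np.uint8(45)), (np.uint8(163), np.uint8(111), np.uint8(57)), (np.uint8(170), np.uint8(117), np.uint8(60)), (np.uint8(172), np.uint8(117), np.uint8(62)), (np.uint8(173), np.uint8(118), np.uint8(63))]
188 [(np.uint8(220), np.uint8(130), np.uint8(43)), (np.uint8(212), np.uint8(122), np.uint8(39)), (np.uint8(255), np.uint8(238), np.uint8(127)), (np.uint8(140), np.uint8(92), np.uint8(50)), (np
[... 389 characters left out ...]
), np.uint8(60)), (np.uint8(169), np.uint8(117), np.uint8(59))]
198 [(np.uint8(49), np.uint8(59), np.uint8(62)), (np.uint8(45), np.uint8(54), np.uint8(57)), (np.uint8(46), np.uint8(55), np.uint8(59)), (np.uint8(47), np.uint8(45), np.uint8(44)), (np.uint8(146), np.uint8(100), np.uint8(52)), (np.uint8(141), np.uint8(96), np.uint8(51)), (np.uint8(170), np.uint8(116), np.uint8(63)), (np.uint8(165), np.uint8(112), np.uint8(60)), (np.uint8(160), np.uint8(109), np.uint8(53)), (np.uint8(134), np.uint8(88), np.uint8(48)), (np.uint8(133), np.uint8(90), np.uint8(46)), (np.uint8(110), np.uint8(73), np.uint8(40)), (np.uint8(166), np.uint8(113), np.uint8(56)), (np.uint8(163), np.uint8(110), np.uint8(59))]
```

```bash
python3 - <<'E'
from h import *
i=bot.get_image("top")
im=cv2.resize(i[150:220,325:370,::-1],None,fx=8,fy=8,interpolation=cv2.INTER_CUBIC)
cv2.imwrite("pics/t5.png",cv2.convertScaleAbs(im,alpha=1.5))
O={"top":np.array([(339.5,178),(341.5,188),(356.5,178),(358.5,188),(360.5,198)])}
def f(p):
    h=cv2.convexHull(proj("top",cyl(.567,p[0],.025,p[1])).astype(np.float32))
    return [cv2.pointPolygonTest(h,tuple(map(float,q)),True) for q in O["top"]]
s=least_squares(f,[-.19,.1],x_scale=[.01,.1],diff_step=1e-3);print(s.x,s.fun)
E
```

```text
[-0.19587475  0.18577336] [-0.17476957 -0.2391216  -0.29721927 -0.13764127  0.02193674]
```

View pics/t5.png

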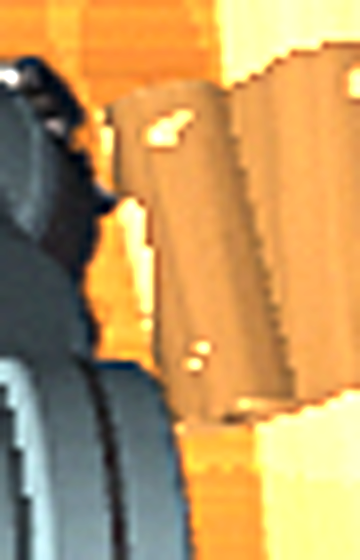

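The last crop shows the bar still skewed, about 0.19 against the tool's 0.06. It runs from about (345,161) to (352,202), with its near end ahead at the ramp foot and the far finger touching it. It rolls keeping its own direction. The V's 30° sides, with the far finger still pushing the far end, should straighten it, and x stays well short of the stop. I go on up the ramp.

Call:
servo_tool(
  moves="-0.0265 0 0.0084 0 0 0; -0.0265 0 0.0084 0 0 0; -0.0265 0 0.0084 0 0 0; -0.0265 0 0.0084 0 0 0; -0.0265 0 0.0084 0 0 0; -0.0265 0 0.0084 0 0 0; -0.0265 0 0.0084 0 0 0; -0.0265 0 0.0084 0 0 0; 0 0 0 0 0 0",
)

```text
t: 11.7
eef_pos: [0.5678, -0.1921, 0.0094]
eef_rot: [[-0.058, 0.998, 0.02], [0.949, 0.062, -0.308], [-0.309, 0.001, -0.951]]
ft_force: [0.4, 2.5, 2.7]
finger_gap: 0.068
gripper_force: 1.5
```

```bash
python3 - <<'E'
from h import *
s=bot.observe();print(s["t"],s["eef_pos"].round(4),s["ft_force"].round(2))
i=bot.get_image("top");cv2.imwrite("pics/t6.png",i[:,:,::-1])
for v in range(158,206,4): print(v," ".join(f"{int(k[0]):3d}/{int(k[2]):3d}" for k in i[v,344:382:2]))
E
```

```text
11.7 [ 0.5678 -0.1921  0.0094] [0.41 2.46 2.69]
158 212/ 39 165/ 34 163/ 31 165/ 28 146/ 29 220/ 77 174/ 58 167/ 58 146/ 45 255/ 93 255/134 156/ 53 153/ 53 162/ 56 163/ 59  39/  9  57/ 16  51/  8 164/ 36
162   0/ 20 211/ 45 255/129 141/ 50 152/ 50 146/ 50 162/ 55 176/ 60 157/ 57 132/ 47 175/ 64 169/ 62 156/ 55 163/ 57 165/ 61  95/ 32  57/ 18  58/ 11  46/ 16
166  57/ 14 159/ 30 255/124 134/ 47 145/ 48 255/141 255/117 172/ 59 159/ 54 147/ 52 133/ 48 173/ 63 161/ 56 158/ 55 164/ 57 158/ 55  56/ 17  59/ 16  54/ 15
170  28/ 34   1/ 14 208/ 45 128/ 47 152/ 54 149/ 54 153/ 49 176/ 66 174/ 63 156/ 56 130/ 48 175/ 63 164/ 58 156/ 56 169/ 60 152/ 50  49/ 11  57/ 18  53/ 11
174  27/ 33  19/ 21  14/ 21 177/ 53 255/149 145/ 47 148/ 52 168/ 59 176/ 62 144/ 51 132/ 47 184/ 62 169/ 58 155/ 55 170/ 60 158/ 55  44/ 13  61/ 18  59/ 18
178  29/ 27  20/ 22  48/ 25 255/ 99 255/134 144/ 49 143/ 51 159/ 56 176/ 63 165/ 55 150/ 54 152/ 52 167/ 59 162/ 59 167/ 59 160/ 57  65/ 17  56/ 17  61/ 17
182  27/ 36  14/ 25 187/ 38 209/ 46 255/137 133/ 44 139/ 46 146/ 49 175/ 63 169/ 62 149/ 55 124/ 45 173/ 58 162/ 57 164/ 59 168/ 59  92/ 31  59/ 19  57/ 16
186  38/ 46  31/ 44  42/ 47 238/ 42 255/136 128/ 39 151/ 52 140/ 49 166/ 59 169/ 59 146/ 51 142/ 48 149/ 53 167/ 61 161/ 52 164/ 56 150/ 54  52/ 16  58/ 16
190  36/ 44  35/ 47  36/ 47  19/ 44 253/ 65 132/ 51 153/ 52 149/ 53 151/ 51 173/ 63 165/ 57 149/ 54 121/ 44 171/ 60 163/ 58 170/ 58 150/ 54  46/ 13  57/ 14
194  39/ 48  39/ 48  37/ 45  43/ 56  73/ 48 119/ 42 146/ 51 142/ 51 142/ 52 166/ 55 167/ 58 140/ 49 127/ 43 175/ 59 163/ 55 165/ 58 153/ 54  42/ 11  59/ 18
198  34/ 43  34/ 44  37/ 44  43/ 56  93/ 52 113/ 41 149/ 52 153/ 53 146/ 50 167/ 58 167/ 56 155/ 55 158/ 57 141/ 50 161/ 55 153/ 52 255/139 118/ 29  70/ 17
202  43/ 52 108/136  41/ 53  41/ 50  39/ 48  36/ 49  28/ 36  38/ 50  30/ 45 170/ 65 255/137 255/127 255/139 255/128 255/125 254/125 255/122 183/ 53  71/ 19
```

Call:
servo_tool(
  moves="-0.0207 0 0.0027 0 0 0; -0.0207 0 0.0027 0 0 0; -0.0207 0 0.0027 0 0 0; -0.0207 0 0.0027 0 0 0; -0.0207 0 0.0027 0 0 0; -0.0207 0 0.0027 0 0 0; -0.0207 0 0.0027 0 0 0; -0.0207 0 0.0027 0 0 0; -0.0207 0 0.0027 0 0 0; -0.0207 0 0.0027 0 0 0",
)

```text
t: 12.75
eef_pos: [0.5687, -0.2231, 0.0148]
eef_rot: [[-0.058, 0.998, 0.018], [0.949, 0.061, -0.308], [-0.309, -0.001, -0.951]]
ft_force: [-0.9, 4.3, 3.9]
finger_gap: 0.0681
gripper_force: 2.8
```

```bash
python3 - <<'E'
from h import *
s=bot.observe();print(s["t"],s["eef_pos"].round(4),s["ft_force"].round(2))
i=bot.get_image("top");cv2.imwrite("pics/t7.png",i[:,:,::-1])
for v in range(154,206,4): print(v," ".join(f"{int(k[0]):3d}/{int(k[2]):3d}" for k in i[v,350:392:2]))
E
```

```text
12.75 [ 0.5687 -0.2231  0.0148] [-0.94  4.3   3.93]
154 209/ 31 255/ 75 255/119 248/100 249/103 252/110 251/109 252/109 250/105 244/ 97 248/100 255/129  47/  8  73/ 20 122/ 24 162/ 36  26/ 11 104/ 35 151/ 50 157/ 55 168/ 57
158  31/ 39   8/ 20 219/ 77 255/110 249/101 255/121 229/ 78 134/ 45 149/ 49 167/ 53 166/ 59 157/ 50  33/  2  60/ 16  59/ 17  55/ 17  54/ 13  99/ 30 165/ 58 154/ 55 255/106
162  74/ 92  33/ 41  17/ 30 148/ 57 235/ 78 116/ 41 147/ 51 140/ 45 204/ 65 165/ 55 184/ 65 163/ 57 124/ 48  55/ 12  58/ 15  52/ 15  58/ 19  67/ 18 165/ 57 163/ 54 163/ 60
166  35/ 42  47/ 60  54/ 72  76/ 28 255/114 102/ 36 142/ 47 132/ 43 137/ 44 176/ 60 180/ 63 162/ 56 135/ 47  52/ 13  61/ 17  53/ 14  54/ 18  56/ 20 173/ 60 168/ 59 159/ 54
170  34/ 44  35/ 43  74/ 94  33/ 43  10/ 19 121/ 41 143/ 51 146/ 52 145/ 50 175/ 65 179/ 63 153/ 54 141/ 48  49/ 13  58/ 16  57/ 17  55/ 14  48/ 12 146/ 49 162/ 59 157/ 54
174  39/ 46  35/ 46  44/ 55  27/ 30  17/ 24 160/ 44 255/139 144/ 49 143/ 49 171/ 60 179/ 59 149/ 53 149/ 54  42/ 11  58/ 12  57/ 13  51/ 14  53/ 16 120/ 41 163/ 58 160/ 54
178  28/ 37  36/
[... 487 characters left out ...]
/ 60 160/ 57
190  37/ 47  39/ 48  35/ 45  37/ 46  38/ 47  36/ 48  30/ 45  73/ 47 157/ 51 146/ 53 169/ 57 170/ 57 147/ 52 138/ 49  49/ 15  60/ 18  54/ 14  56/ 17  50/ 17 116/ 38 156/ 58
194  41/ 50  36/ 47  38/ 46  36/ 47  35/ 46  38/ 47  35/ 45  33/ 44  25/ 47 151/ 46 162/ 54 169/ 61 143/ 50 148/ 53  43/ 12  60/ 14  59/ 17  52/ 14  55/ 18  94/ 29 154/ 53
198  40/ 50  37/ 49  37/ 46  36/ 46  36/ 48  39/ 48  41/ 50  40/ 50  40/ 53  60/ 50 165/ 54 168/ 58 151/ 52 147/ 50  58/ 23  55/ 12  56/ 13  41/ 17 174/ 32 165/ 37 243/ 93
202  37/ 48  37/ 48  39/ 49  38/ 48  39/ 50  37/ 47  38/ 46  39/ 49  34/ 47 129/ 65 255/101 255/137 255/137 255/130 183/ 52  68/ 13  75/ 18 153/ 33 155/ 34 157/ 36 248/ 95
```

The bar's right edge now has an image slope of about 0.09, the same as the groove, so the ramp straightened it. I continue over the crest.

Call:
servo_tool(
  moves="-0.0207 0 0.0027 0 0 0; -0.0207 0 0.0027 0 0 0; -0.0207 0 0.0027 0 0 0; -0.0207 0 0.0027 0 0 0; -0.0207 0 0.0027 0 0 0; -0.0207 0 0.0027 0 0 0; 0 0 0 0 0 0",
)

```text
t: 13.5
eef_pos: [0.5699, -0.2424, 0.0184]
eef_rot: [[-0.057, 0.998, 0.018], [0.949, 0.06, -0.309], [-0.31, -0.0, -0.951]]
ft_force: [0.2, 2.7, 2.2]
finger_gap: 0.0685
gripper_force: 1.6
```

```bash
python3 - <<'E'
from h import *
s=bot.observe();print(s["t"],s["eef_pos"].round(4),s["ft_force"].round(2))
i=bot.get_image("top");cv2.imwrite("pics/t8.png",i[:,:,::-1])
for v in range(154,206,6): print(v," ".join(f"{int(k[0]):3d}/{int(k[2]):3d}" for k in i[v,356:402:2]))
for z,y in((.0375,-.281),(.032,-.298)):
  h=cv2.convexHull(proj("top",cyl(.58,y,z,.062)).astype(np.float32))[:,0]
  print(h.min(0),h.max(0))
E
```

```text
13.5 [ 0.5699 -0.2424  0.0184] [0.2  2.72 2.16]
154  30/ 46  47/ 32 255/137 252/108 252/109 250/107 244/ 97 249/105 255/108  29/  8  54/ 12 121/ 27 152/ 33 143/ 29 238/ 78 142/ 47 145/ 51 162/ 55 181/ 64 164/ 56 169/ 57 151/ 54 153/ 55
160  35/ 45  74/ 93  24/ 38 129/ 37 255/113  92/ 33 141/ 48 151/ 55 146/ 52 176/ 59 184/ 66 165/ 58 139/ 48  52/ 15  76/ 22 161/ 56 168/ 60 165/ 57 181/ 66 173/ 63 176/ 61 157/ 56 153/ 51
166  38/ 45  30/ 41  47/ 59  61/ 83  72/ 27  96/ 34 139/ 48 136/ 45 130/ 45 167/ 59 182/ 65 151/ 56 148/ 55  45/ 12  51/ 14 171/ 57 169/ 60 158/ 53 176/ 59 177/ 62 180/ 64 170/ 57 157/ 52
172  37/ 48  37/ 48  37/ 46  43/ 56  25/ 27   4/ 19 144/ 47 147/ 52 146/ 52 163/ 56 180/ 65 166/ 55 158/ 56  64/ 24  48/ 13 117/ 37 162/ 59 158/ 53 177/ 63 179/ 64 173/ 62 169/ 58 157/ 56
178  28/ 32  38/ 48  38/ 48  40/ 48  34/ 44  13/ 19 255/142 128/ 38 142/ 50 151/ 49 176/ 62 174/ 60 156/ 54 127/ 44  51/ 12  72/ 21 163/ 54 158/ 58 176/ 61 178/ 64 174/ 62 177/ 62 163/ 55
184  36/ 45  39/ 47  35/ 44  30/ 40  31/ 42  51/ 33 255/142 127/ 41 138/ 46 145/ 53 172/ 61 174/ 60 148/ 50 144/ 51  46/ 11  51/ 11 165/ 58 163/ 58 162/ 55 174/ 61 171/ 59 181/ 63 166/ 57
190  35/ 47  34/ 44  34/ 46  37/ 46  34/ 46  33/ 44  38/ 47  24/ 41  95/ 46 143/ 51 157/ 55 169/ 58 153/ 55 154/ 57  50/ 14  48/ 12 116/ 36 159/ 57 155/ 55 171/ 60 171/ 59 176/ 61 167/ 58
196  38/ 45  39/ 48  38/ 47  36/ 46  38/ 48  35/ 46  38/ 47  36/ 45  34/ 48  37/ 50  33/ 45 182/ 60 168/ 62 151/ 53 117/ 42  53/ 14  72/ 23 156/ 53 152/ 52 159/ 53 186/ 61 255/106 252/108
202  38/ 48  38/ 48  39/ 49  38/ 48  40/ 49  39/ 49  38/ 48  37/ 48  37/ 49  36/ 46  42/ 54  41/ 54  70/ 14  76/ 22 153/ 31 156/ 36 153/ 34 248/ 98 240/ 91 238/ 92 242/ 96 244/ 97 250/105
[367.4815  157.74893] [387.94766 203.0751 ]
[372.72037 158.31187] [393.2412  203.41063]
```

Call:
servo_tool(
  moves="-0.0207 0 0.0027 0 0 0; -0.0207 0 0.0027 0 0 0; -0.0207 0 0.0027 0 0 0; -0.017 0 0.0055 0 0 0; -0.017 0 0.0055 0 0 0; 0 0 0 0 0 0; 0 0 0 0 0 0",
)

```text
t: 14.25
eef_pos: [0.5707, -0.2563, 0.0199]
eef_rot: [[-0.058, 0.998, 0.018], [0.949, 0.061, -0.309], [-0.309, -0.001, -0.951]]
ft_force: [0.6, 0.4, -0.2]
finger_gap: 0.0681
gripper_force: 0.0
```

```bash
python3 - <<'E'
from h import *
s=bot.observe();print(s["t"],s["eef_pos"].round(4),s["ft_force"].round(2))
i=bot.get_image("top");cv2.imwrite("pics/t9.png",i[:,:,::-1])
for v in range(154,206,6): print(v," ".join(f"{int(k[0]):3d}/{int(k[2]):3d}" for k in i[v,356:402:2]))
E
```

```text
14.25 [ 0.5707 -0.2563  0.0199] [ 0.57  0.37 -0.21]
154  37/ 47  38/ 48  38/ 48  29/ 43 157/ 51 255/126 253/112 248/100 255/106  30/  6  54/ 14 102/ 24 135/ 27 126/ 25 190/ 59 247/ 97 245/ 96 255/106 166/ 53 160/ 57 170/ 59 152/ 53 163/ 60
160  37/ 46  38/ 48  35/ 46  32/ 41  79/ 98   2/ 34 255/131 249/104 255/100 109/ 40 145/ 51 154/ 57 165/ 54 169/ 59 163/ 58 148/ 51 153/ 55 166/ 59 182/ 67 169/ 59 179/ 67 163/ 58 159/ 55
166  38/ 48  37/ 46  37/ 45  37/ 47  34/ 46  42/ 55  43/ 68 217/ 70 255/106  82/ 31 138/ 48 152/ 53 165/ 59 174/ 61 164/ 54 144/ 49 151/ 55 162/ 56 176/ 61 176/ 61 181/ 66 173/ 60 157/ 53
172  37/ 47  38/ 49  40/ 49  36/ 48  36/ 46  38/ 47  36/ 44  19/ 24  16/ 18 255/127 115/ 36 151/ 53 163/ 56 171/ 60 169/ 60 148/ 50 151/ 54 135/ 47 177/ 63 179/ 63 171/ 62 172/ 60 160/ 58
178  26/ 32  28/ 35  37/ 48  40/ 49  39/ 48  34/ 46  37/ 47  25/ 42 156/ 54 247/ 98 255/112 144/ 52 160/ 56 168/ 59 170/ 60 152/ 53 143/ 51 141/ 48 176/ 61 177/ 63 173/ 62 177/ 62 166/ 59
184  38/ 45  35/ 45  39/ 49  38/ 49  27/ 37  31/ 41  31/ 40  31/ 38   6/ 33 255/102 255/106 137/ 47 157/ 56 169/ 59 173/ 62 159/ 58 136/ 48 143/ 51 166/ 58 171/ 61 173/ 62 182/ 63 169/ 57
190  37/ 48  36/ 45  37/ 48  37/ 47  38/ 48  36/ 48  34/ 44  38/ 47  37/ 46  35/ 45  24/ 40  87/ 40 158/ 57 159/ 56 255/134 169/ 58 146/ 52 144/ 51 127/ 44 173/ 59 171/ 59 176/ 62 169/ 56
196  36/ 48  35/ 47  37/ 49  39/ 47  37/ 48  37/ 46  38/ 47  37/ 47  37/ 46  37/ 46  38/ 47  36/ 46  33/ 47  32/ 45 183/ 63 173/ 60 153/ 52 140/ 51 132/ 49 169/ 59 165/ 57 167/ 59 168/ 55
202  39/ 51  38/ 47  39/ 51  36/ 48  39/ 50  39/ 50  42/ 50  38/ 48  37/ 46  38/ 47  38/ 48  39/ 49  39/ 48  38/ 48  38/ 52 107/ 42 155/ 32 250/ 99 239/ 91 239/ 92 243/ 96 245/ 99 250/109
```

The bar has dropped into the groove: its edges are at about (376,166) and (390,166), and the force is zero. I retreat and swing to the near end.

```bash
python3 - <<'E'
from h import *
T=cur();g=.062
A=T.copy();A[:3,3]+=[0,.03,.004];rows(T,A,3)
B=A.copy();B[:3,3]+=[0,.02,.12];rows(A,B,5)
C=pose([.455,-.3055,.14],g-np.pi/2,0,0);rows(B,C,14)
E
```

```text
3 x: 0.0605 0.0041 -0.0290 0.0000 0.0000 0.0000
5 x: -0.0242 0.0015 -0.1604 0.0000 0.0000 0.0000
14 x: -0.0781 -0.0157 0.0145 0.0336 0.0337 0.2122
```

Call:
servo_tool(
  moves="0.0605 0.0041 -0.029 0 0 0; 0.0605 0.0041 -0.029 0 0 0; 0.0605 0.0041 -0.029 0 0 0; -0.024 0.0015 -0.16 0 0 0; -0.024 0.0015 -0.16 0 0 0; -0.024 0.0015 -0.16 0 0 0; -0.024 0.0015 -0.16 0 0 0; -0.024 0.0015 -0.16 0 0 0",
)

```text
t: 15.1
eef_pos: [0.5709, -0.2044, 0.1448]
eef_rot: [[-0.06, 0.998, 0.019], [0.949, 0.063, -0.308], [-0.309, -0.0, -0.951]]
ft_force: [-0.0, -0.8, 0.3]
finger_gap: 0.0675
gripper_force: 0.0
```

Call:
servo_tool(
  moves="-0.0781 -0.0157 0.0145 0.0336 0.0337 0.2122; -0.0781 -0.0157 0.0145 0.0336 0.0337 0.2122; -0.0781 -0.0157 0.0145 0.0336 0.0337 0.2122; -0.0781 -0.0157 0.0145 0.0336 0.0337 0.2122; -0.0781 -0.0157 0.0145 0.0336 0.0337 0.2122; -0.0781 -0.0157 0.0145 0.0336 0.0337 0.2122; -0.0781 -0.0157 0.0145 0.0336 0.0337 0.2122; -0.0781 -0.0157 0.0145 0.0336 0.0337 0.2122; -0.0781 -0.0157 0.0145 0.0336 0.0337 0.2122; -0.0781 -0.0157 0.0145 0.0336 0.0337 0.2122; -0.0781 -0.0157 0.0145 0.0336 0.0337 0.2122; -0.0781 -0.0157 0.0145 0.0336 0.0337 0.2122; -0.0781 -0.0157 0.0145 0.0336 0.0337 0.2122; -0.0781 -0.0157 0.0145 0.0336 0.0337 0.2122; 0 0 0 0 0 0; 0 0 0 0 0 0",
  grip=0,
)

```text
t: 16.7
eef_pos: [0.4558, -0.3047, 0.1401]
eef_rot: [[0.998, 0.066, 0.0], [0.066, -0.998, -0.0], [0.0, 0.0, -1.0]]
ft_force: [-0.3, 1.2, 0.0]
finger_gap: -0.0001
gripper_force: 0.0
```

```bash
python3 - <<'E'
from h import *
s=bot.observe();print(s["t"],s["eef_pos"].round(4),s["eef_rot"].round(3).tolist(),s["finger_gap"],s["q"].round())
f=lambda i:cv2.resize(i,None,fx=5,fy=5,interpolation=cv2.INTER_CUBIC)
t=bot.get_image("top");d=bot.get_image("side")
cv2.imwrite("pics/t10.png",t[:,:,::-1]);cv2.imwrite("pics/s10.png",d[:,:,::-1])
a=f(d[145:205,255:340,::-1]);b=f(t[135:230,345:420,::-1])
H=max(len(a),len(b));p=lambda m:np.pad(m,((0,H-len(m)),(0,0),(0,0)))
cv2.imwrite("pics/st10.png",cv2.convertScaleAbs(np.hstack([p(a),p(b)]),alpha=1.3))
E
```

```text
16.7 [ 0.4558 -0.3047  0.1401] [[0.998, 0.066, 0.0], [0.066, -0.998, -0.0], [0.0, 0.0, -1.0]] -0.00011663956511460896 [ 34.  27.  -6. 107.   4.  46. -61.]
```

View pics/st10.png

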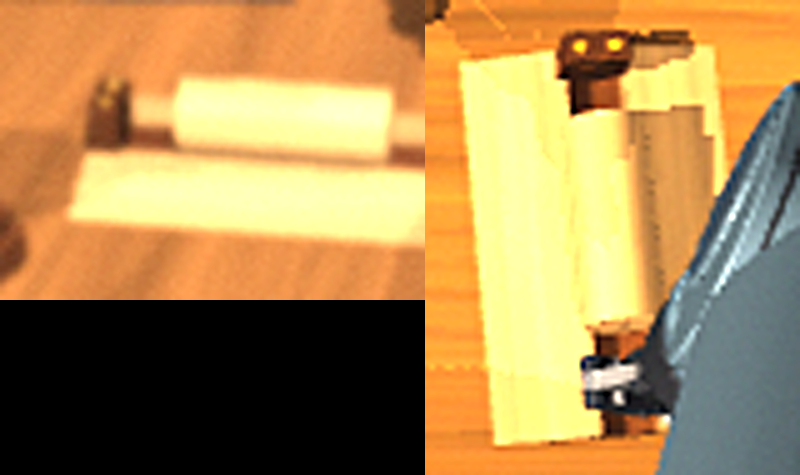

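The bar lies straight in the groove, short of the stop. In the side crop it spans x 175 to 392 with the stop at 130; in the top crop its far end is at row 112 and the stop's face at about row 78. I fit the pose and plan the endwise push.

```bash
python3 - <<'E'
from h import *
S=(np.array([(200,79),(290,84),(370,89),(200,150),(290,154),(370,159),(174,110),(391,125)])-2)/5+[255,145]
P=(np.array([(574,150),(578,210),(583,290),(590,112),(610,112),(600,330)])-[427,2])/5+[345,135]
s=fitbar({"side":S,"top":P},[.58,-.298,.032,.06]);print(s.x.round(4),s.fun.round(1))
x,y,z,th=s.x;o=np.array([.597,-.2967]);e=np.array([np.cos(.062),np.sin(.062)]);n=np.array([-e[1],e[0]])
d=np.array([x,y])-o;print("cradle xy of bar",d@e,d@n,"gap",.09-.065-d@e)
# near end face centre
ne=np.array([x,y])-.065*e;print("near end",ne)
g=.062
T=cur()
st=o+e*((ne-o)@e-.011-.012)   # groove line, 12 mm short of the end with 11 mm half finger
print(st)
A=rows(T,pose([*st,.09],g-np.pi/2,0,0),4)
B=rows(A,pose([*st,.045],g-np.pi/2,0,0),4)
E
```

```text
[ 0.5882 -0.301   0.031   0.0589] [ 1.2  0.9  0.7  0.6  1.2  1.4 -0.6  0.4  0.3 -0.  -0.6  0.2  1.   0.1]
cradle xy of bar -0.009035686642015402 -0.003752927402677382 gap 0.034035686642015395
near end [ 0.5233391  -0.30503299]
[ 0.50015076 -0.30271236]
4 x: 0.0728 0.0018 0.0835 0.0001 -0.0003 0.0021
4 x: 0.0000 -0.0000 0.0750 0.0000 0.0000 -0.0000
```

```bash
python3 - <<'E'
from h import *
g=.061
A=rows(cur(),pose([.490,-.3060,.085],g-np.pi/2,0,0),4)
B=rows(A,pose([.490,-.3060,.042],g-np.pi/2,0,0),6)
E
```

```text
4 x: 0.0555 0.0061 0.0918 0.0001 -0.0003 0.0026
6 x: 0.0000 -0.0000 0.0478 0.0000 0.0000 -0.0000
```

Call:
servo_tool(
  moves="0.0555 0.0061 0.0918 0 0 0.0026; 0.0555 0.0061 0.0918 0 0 0.0026; 0.0555 0.0061 0.0918 0 0 0.0026; 0.0555 0.0061 0.0918 0 0 0.0026; 0 0 0.048 0 0 0; 0 0 0.048 0 0 0; 0 0 0.048 0 0 0; 0 0 0.048 0 0 0; 0 0 0.048 0 0 0; 0 0 0.048 0 0 0; 0 0 0 0 0 0",
)

```text
t: 17.9
eef_pos: [0.4878, -0.3067, 0.0405]
eef_rot: [[0.998, 0.057, -0.002], [0.057, -0.998, 0.001], [-0.002, -0.001, -1.0]]
ft_force: [-1.3, 0.2, 0.0]
finger_gap: 0.0002
gripper_force: 0.0
```

Call:
servo_tool(
  moves="0.02 0 0 0 0 0; 0.02 0 0 0 0 0; 0.02 0 0 0 0 0; 0.02 0 0 0 0 0; 0.02 0 0 0 0 0; 0.02 0 0 0 0 0; 0.02 0 0 0 0 0; 0.02 0 0 0 0 0; 0.02 0 0 0 0 0; 0.02 0 0 0 0 0; 0.02 0 0 0 0 0; 0.02 0 0 0 0 0; 0.02 0 0 0 0 0",
)

```text
t: 19.2
eef_pos: [0.5277, -0.3048, 0.0414]
eef_rot: [[0.998, 0.057, -0.0], [0.057, -0.998, 0.0], [-0.0, -0.0, -1.0]]
ft_force: [-2.1, -0.3, 0.5]
finger_gap: -0.0
gripper_force: 0.6
```

Call:
servo_tool(
  moves="0.0133 0 0 0 0 0; 0.0133 0 0 0 0 0; 0.0133 0 0 0 0 0; 0 0 0 0 0 0",
)

```text
t: 19.6
eef_pos: [0.534, -0.3044, 0.0416]
eef_rot: [[0.998, 0.057, 0.001], [0.057, -0.998, -0.0], [0.001, 0.0, -1.0]]
ft_force: [-0.2, 0.4, -0.1]
finger_gap: -0.0001
gripper_force: 0.0
```

Call:
servo_tool(
  moves="0.01 0 0 0 0 0; 0.01 0 0 0 0 0; 0.01 0 0 0 0 0; 0.01 0 0 0 0 0",
)

```text
t: 20.0
eef_pos: [0.5395, -0.3042, 0.0415]
eef_rot: [[0.998, 0.057, -0.0], [0.057, -0.998, -0.0], [-0.0, -0.0, -1.0]]
ft_force: [-1.4, -0.1, 0.5]
finger_gap: 0.0001
gripper_force: 0.7
```

Call:
servo_tool(
  moves="0.0067 0 0 0 0 0; 0.0067 0 0 0 0 0; 0.0067 0 0 0 0 0",
)

```text
t: 20.3
eef_pos: [0.5424, -0.304, 0.0415]
eef_rot: [[0.998, 0.057, -0.0], [0.057, -0.998, 0.0], [-0.0, -0.0, -1.0]]
ft_force: [-1.5, -0.2, 0.3]
finger_gap: -0.0002
gripper_force: 0.7
```

Call:
servo_tool(
  moves="0.0067 0 0 0 0 0; 0.0067 0 0 0 0 0",
)

```text
t: 20.5
eef_pos: [0.5445, -0.3039, 0.0415]
eef_rot: [[0.998, 0.057, -0.0], [0.057, -0.998, 0.0], [-0.0, -0.0, -1.0]]
ft_force: [-1.9, -0.3, 0.6]
finger_gap: -0.0001
gripper_force: 0.7
```

Call:
servo_tool(
  moves="0.0067 0 0 0 0 0; 0.0067 0 0 0 0 0",
)

```text
t: 20.7
eef_pos: [0.5465, -0.3037, 0.0415]
eef_rot: [[0.998, 0.057, -0.0], [0.057, -0.998, 0.0], [-0.0, -0.0, -1.0]]
ft_force: [-0.8, -0.6, 0.7]
finger_gap: 0.0001
gripper_force: 0.7
```

Call:
servo_tool(
  moves="0.0067 0 0 0 0 0; 0.0067 0 0 0 0 0",
)

```text
t: 20.9
eef_pos: [0.5485, -0.3036, 0.0415]
eef_rot: [[0.998, 0.057, -0.0], [0.057, -0.998, 0.0], [-0.0, -0.0, -1.0]]
ft_force: [-0.6, -0.1, 1.4]
finger_gap: 0.0002
gripper_force: 0.7
```

Call:
servo_tool(
  moves="0.0067 0 0 0 0 0; 0.0067 0 0 0 0 0",
)

```text
t: 21.1
eef_pos: [0.5496, -0.3036, 0.0414]
eef_rot: [[0.998, 0.057, -0.002], [0.057, -0.998, 0.0], [-0.002, -0.0, -1.0]]
ft_force: [-6.4, 0.1, 4.5]
finger_gap: 0.0001
gripper_force: 2.8
```

The force is rising and the arm is lagging, so the bar is at the stop. One small firm press, then I back straight off.

Call:
servo_tool(
  moves="0.005 0 0 0 0 0; 0 0 0 0 0 0",
)

```text
t: 21.3
eef_pos: [0.5496, -0.3036, 0.0413]
eef_rot: [[0.998, 0.056, -0.003], [0.056, -0.998, 0.0], [-0.003, -0.001, -1.0]]
ft_force: [-5.8, 1.1, 4.0]
finger_gap: 0.0002
gripper_force: 2.9
```

Call:
servo_tool(
  moves="-0.005 0 0 0 0 0; -0.01 0 0 0 0 0; -0.05 0 0 0 0 0; -0.1 0 0 0 0 0; -0.1 0 0 0 0 0; 0 0 -0.2 0 0 0; 0 0 -0.2 0 0 0; 0 0 -0.2 0 0 0; 0 0 -0.2 0 0 0; -0.1 0.2 -0.1 0 0 0; -0.1 0.2 -0.1 0 0 0; -0.1 0.2 -0.1 0 0 0; 0 0 0 0 0 0",
)

```text
t: 22.6
eef_pos: [0.4694, -0.4051, 0.209]
eef_rot: [[0.999, 0.049, 0.002], [0.049, -0.999, -0.006], [0.002, 0.007, -1.0]]
ft_force: [-0.2, -0.2, -0.9]
finger_gap: 0.0003
gripper_force: 0.0
```

```bash
python3 - <<'E'
from h import *
s=bot.observe();print(s["t"],s["eef_pos"].round(3),s["ft_force"].round(1))
i=bot.get_image("side");t=bot.get_image("top")
cv2.imwrite("pics/sF.png",i[:,:,::-1]);cv2.imwrite("pics/tF.png",t[:,:,::-1])
for v in (164,167,170): print(v," ".join(f"{int(k[0])}/{int(k[2])}" for k in i[v,270:340:2]))
for u in (375,377,379): print(u," ".join(f"{int(k[0])}/{int(k[2])}" for k in t[142:205:2,u]))
e=np.array([np.cos(.061),np.sin(.061)]);c=np.array([.5882,-.301])
for d in(0,.034):
    X=cyl(*(c+d*e),.032,.061)
    for n in("side","top"):
        h=proj(n,X);print(d,n,h.min(0).round(1),h.max(0).round(1))
E
```

```text
22.6 [ 0.469 -0.405  0.209] [-0.2 -0.2 -0.9]
164 164/48 159/50 127/39 139/42 206/85 255/155 254/158 254/157 254/157 254/159 254/156 254/151 254/154 254/154 254/152 254/151 254/151 254/151 253/150 253/146 253/144 253/149 253/145 253/142 253/144 249/126 190/70 182/57 178/56 171/54 171/53 175/55 173/54 175/55 184/59
167 171/56 137/42 103/29 115/34 208/84 251/133 251/137 252/139 252/137 252/139 252/143 252/140 253/145 253/145 253/150 253/146 253/145 253/146 253/147 254/148 254/157 254/152 254/155 254/150 254/151 250/134 204/87 211/88 209/86 201/80 200/78 198/77 192/70 194/76 198/72
170 174/55 121/38 91/27 96/32 180/72 242/118 243/119 243/118 245/120 245/121 245/120 246/126 247/129 248/127 247/129 247/128 247/125 247/126 248/131 248/130 249/132 249/130 250/133 250/133 250/130 235/111 211/93 225/99 226/99 224/100 228/104 228/104 226/101 225/101 225/101
375 105/22 255/32 211/61 255/137 255/133 255/133 255/131 255/126 255/125 255/127 255/124 254/118 254/117 253/108 251/106 250/103 248/102 249/105 250/103 249/105 247/103 243/96 241/90 247/98 255/121 255/120 255/122 255/119 254/121 254/120 254/120 254/117
377 81/21 126/22 255/121 255/132 255/131 255/130 255/132 255/130 255/136 255/136 255/136 255/132 255/134 255/137 255/129 255/130 255/129 255/131 255/129 255/125 255/127 255/123 255/117 179/56 206/63 180/49 242/78 255/109 255/111 255/110 255/112 255/113
379 110/23 86/16 255/135 254/119 254/123 254/125 254/126 254/124 255/127 255/131 255/131 255/127 255/127 255/133 255/130 255/134 255/136 255/139 255/138 255/136 255/142 255/140 255/139 190/61 123/37 65/13 64/18 62/13 58/15 47/8 47/9 21/4
0 side [289.9 158.8] [333.5 177.8]
0 top [373.6 155.7] [394.1 200.8]
0.034 side [279.1 158. ] [322.7 177. ]
0.034 top [372.6 145.2] [392.9 190.2]
```

In both views the bar's far end directly abuts the dark stop. Side columns 279–321 match the predicted touching position of 279–323, and top row 145 matches too. The arm is clear, so I hand in.

```bash
python3 -c "
from rig import bot
print(bot.job_done())"
```

```text
the job is handed in; nothing more can be done
None
```

The maple blank was rolled over the ramp into the V-groove and pushed endwise to the stop; both camera views show its far end against the stop with the arm clear, and the job is handed in with no verdict returned.

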